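# Clip the do-not-release tag onto the hold-down's lock-off eye

### The job

So that nobody lets the clamped caliper off, lift the red tag out of its stand, push its snap hook's sprung gate against the front bar of the brass eye on the hold-down's lever until the bar is inside the hook, and lower the hook so that the gate snaps shut below the bar. Then tug the hook straight back, away from the hold-down, steadily for a second with about 12 N to prove that it has caught, and let go of it so that it hangs still from the eye by its top arch. Never load the eye with more than 35 N, and leave the backing plate, the piston and the fitting where they lie.

Things in the scene. Friction and masses are not known exactly. Their poses are not given: they have to be found in the camera images.
- clip: Loose red tag with snap hook, 0.2 kg, 154 mm tall, upright in the stand, gate roughly facing the hold-down. Flat hook in its own x-z plane, 8 mm thick (y). Origin: centre of the tag's underside; z up, -x the gate side. Heights in mm: red plate (44 x 6) 0-46, bottom arm (x -18 to 20) 45-55, spine (x 12 to 20) 48-108, top arch 100-108, yellow grip 108-154
- clip_grip (a point): middle of the yellow grip block (22 mm in the clip's x, 14 mm in y, 46 mm tall), clip frame x +1, z 134 mm; axes as the clip's
- clip_nose (a point): lower end of the downturned nose, clip x -13, z 88 mm; the nose is 8 mm wide (x -17 to -9) and hangs 12 mm below the arch's underside (z 100)
- clip_mouth (a point): centre of the mouth below the nose, closed by the gate: clip x -13, z 78 mm. The bar enters towards the clip's +x with its centre at clip z 68 to 82, must reach x -3 or beyond (it meets the spine at x +8), then as the hook is lowered 14 to 28 mm it passes up behind the nose into the pocket and the gate snaps shut below it
- clip_pocket (a point): where the bar's centre lies when the hook hangs with it mid-pocket: clip x +1.5, z 96 mm. The pocket is 21 mm wide between nose (x -9) and spine (x +12), so the bar's centre may be at x -5 to +8
- clip_gate (a joint): green sprung gate, 5 mm thick, 30 mm long, hinged at its lower end at clip x -13, z 56 mm. 0 = shut; grows as it swings inward (to +x), stop at 1.1 rad. Spring: about 2 N at the bar to start, 5 to 8 N well open. Pushed from inside it does not open
- stand: grey steel stand, fixed, foot 84 x 60 mm; its slot holds the tag plate with 1.5 to 2 mm play: slot floor 8 mm, rim 34 mm above the bench. Origin at the centre of the underside; slot along its x. The tag leaves it straight up, by at least 30 mm
- holddown: blue-footed toggle hold-down, fixed, clamping the cast caliper body. Origin on the bench; its level steel lever with red sleeve runs to its own -x and ends in the brass eye; caliper at +x. Hooking, the clip's x points along this -x. Up to 110 mm from the eye's front bar all is lower than 16 mm above the bar's centre; nothing stands under the eye and outer lever (x below -46 mm). Toggle's cheeks (x -33 to +3) 137 mm high
- eye_bar (a point): middle of the eye's front bar: 8 mm round, straight for 32 mm along the hold-down's y, centre 125 mm high, at the start between x -146 and -166. The eye is a level D; hole behind the bar 34 mm deep or more (to the hold-down's +x), 36 mm wide, open above and below. The eye slides: see eye_guide. The hook comes moving to the hold-down's +x, its gate leading. Axes as the hold-down's
- eye_guide (a point): middle of the outer face of the fixed steel crosspiece (60 mm wide, 14 mm tall) at the lever's end, hold-down x -104 mm, 125 mm high, in which the eye's two shanks run. The eye is worn: it slides in and out along the hold-down's x with about 1 N, by 12 mm, between stops that are set differently each time and cannot be seen: feel for them
- backing_plate: worn steel pad backing plate lying flat, 125 x 50 x 6 mm, bystander; origin under its centre
- piston: chrome piston standing upright, 42 mm diameter, 48 mm tall, bystander; origin under its centre
- fitting: brass fitting standing upright, 25 mm diameter, 34 mm tall with a side spigot to 26 mm, bystander; origin under its centre
Not all that is in view belongs to the job. There is more than one size of the clip; the one meant has the size given above. Several things have the shape of the stand; the one meant has the colours described above.

How it is judged (in metres and radians):
On the way, in this order (a step that is already met when the one before it is completed fails the run):
1. the tag is lifted clear of the stand (height (world z) of clip above 0.036 m and contact force between clip and stand below 0.1 N), for 0.1 s.
2. with the eye's bar inside the hook and the gate shut, the hook is tugged straight back (bar against the nose or gate) with 9 to 16 N for 0.5 s (x of eye_bar in the frame of clip between -0.0095 and 0.0125 m and z of eye_bar in the frame of clip between 0.055 and 0.101 m and value of joint clip_gate below 0.12 rad and x of eye_bar in the frame of clip below -0.0025 m and z of eye_bar in the frame of clip above 0.066 m and contact force between clip and holddown between 9 and 16 N), for 0.5 s.
At the end, for the whole second after the job is handed in: the tag hangs at rest from the eye by the hook's arch: the eye bar's centre lies in the hook's pocket (clip frame x -9.5 to 12.5 mm, z 88 to 101 mm), the gate is shut (under 0.12 rad), the tag hangs within 0.5 rad of upright and is still (x of eye_bar in the frame of clip between -0.0095 and 0.0125 m and z of eye_bar in the frame of clip between 0.055 and 0.101 m and value of joint clip_gate below 0.12 rad and z of eye_bar in the frame of clip above 0.088 m and angle between clip's own z axis and vertical below 0.5 rad and linear speed of clip below 0.03 m/s and angular speed of clip below 0.5 rad/s); the robot touches nothing.
It fails at once if the eye and hold-down are loaded by the tag with more than 35 N (contact force between clip and holddown above 35 N).
It fails at once if the backing plate is moved more than 15 mm (distance of backing_plate from where it was at the start of the episode above 0.015 m).
It fails at once if the piston is moved more than 15 mm (distance of piston from where it was at the start of the episode above 0.015 m).
It fails at once if the fitting is moved more than 15 mm (distance of fitting from where it was at the start of the episode above 0.015 m).
It also fails if it takes over 64 s, if anything falls off the work surface, if the arm or the gripper's body presses on something with over 40 N, if the wrist force passes 120 N, or if a joint passes its speed limit or range.

### The arm

A 6-joint arm with a two-finger parallel gripper is mounted at the origin on the work surface. World frame = base frame: x ahead of the robot, y to its left, z up, the work surface at z = 0. Lengths are in mm, angles in rad, forces in N, time in s.
With the tool pointing down it reaches from about 350 to 975 mm from the base axis. Payload 7.1 kg.
Tool frame: the origin (TCP) lies between the finger pads; the fingertips stand ctrl.tip_extent ahead of it and the grasp point (between the pads) lies 3 mm ahead of it (ctrl.tip_extent is the distance from the TCP to the fingertips, in mm); z points along the fingers, y is the direction in which the jaws open and shut (so a half turn about z gives the same grasp; the last joint's range is limited). The gripper opens to 88 mm and grips with 3 to 60 N. Pads are 20 mm wide; open, the fingers measure 115 mm over their backs; the gripper's body (75 mm by 178 mm) begins 61 mm behind the grasp point.
Start: joints at [1.161, 0.423, 1.63, -0, 1.089, -0.019], TCP at [238.048, 577.874, 244.675] pointing down, gripper open.
Joint ranges: [-3, 3], [-0.9, 2.11], [0.09, 2.58], [-1.31, 4.45], [0.11, 2.69], [-2.54, 2.54]. Speed limits (rad/s): [2.39, 2.39, 3.01, 3.14, 3.14, 3.14].

### API

Orientations are given as a rotation vector (axis times angle).
In Python, from workcell import ctrl, viewer gives the robot as it stands.
- The arm moves only by the shell command python3 -m crank 'ROWS' [OPENING]. ROWS is text: rows parted by semicolons, each of 4 numbers parted by spaces: the shift along the tool's x, y, z in mm, then the turn about the tool's z in degrees. In form: x y z spin; .... A call has 1 to 12 rows; each row is the pose to reach, as a shift and turn from the pose measured when the call began, along the tool's axes at that moment; what a row does not reach only later rows make up. A row lasts 1/8 s, in which the tool goes at most 62.5 mm and 10.7 degrees, less where a joint would pass 70% of its speed; a pose out of reach is approached as far as the arm can. A call with a gripper value outside its range is refused whole. OPENING is the closure, from 0 (fully open) to 1 (shut), set as the call begins (- or left out, the last holds). The fingers move at their own pace and stop on an object; the grip force is fixed at half the most. Time passes only in rows, so rows that repeat a pose let the fingers close. It gives the time, the measured TCP pose, the force and the opening at its end, in the units of the state.
- ctrl.get_obs(): the state, without advancing time (a new reading comes with each control period).
- viewer.get_image(name): name is "side" or "top" or "wrist"; returns a dict with "color" (480x640x3 uint8, red, green, blue), "vfov" (degrees; the focal length in pixels is half the picture's height over the tangent of half this angle, whatever the lens; pixels are square), "cx", "cy" (the principal point, pixels), "D" ([k1, k2, p1, p2, k3] as OpenCV has them; the pictures are not rectified), "extrinsics" (4x4, takes a point from camera to world coordinates). Camera axes: x right, y down, z forward; pixel columns grow to the right and rows downward; lengths in mm; the calibration is good to about 2 mm. A picture is of the moment at which its call begins. There is no depth.
- ctrl.close_job(): hands the job in, once; it reports no verdict.
The state is a dict: "t": time; "qpos": joint angles; "qvel": joint speeds; "joint_torque": joint torques, N m; "ee_pos": TCP position; "orientation": TCP orientation; "ft_force": force on the tool from outside, world axes, zero at the start; "moment": the same for the moment, N m; "width": finger opening in mm.
Only numpy, scipy, OpenCV 4.12 (cv2) and the standard library are available. Lean on these libraries where they do the work, as an engineer would, in place of code of your own. Each camera call takes 0.05 s, during which the arm holds its last target. There are 200 camera calls.

## Working session

There is one attempt and no reset: what is moved stays moved. The work goes in short steps, Python scripts to look and compute and a shell command to move; the robot and the scene stay as the last step left them, time stands still between calls to the robot, and variables do not carry over. Pictures are saved under pics/ and viewed, and the job is handed in when it is done.

```bash
mkdir -p pics; ls
cat > h.py <<'E'
import numpy as np, cv2
from workcell import ctrl, viewer
from scipy.spatial.transform import Rotation as R
def snap(n,f):
    im=viewer.get_image(n); cv2.imwrite(f'pics/{f}.png',cv2.cvtColor(np.asarray(im['color']),cv2.COLOR_RGB2BGR))
    np.save(f'pics/{f}.npy',im,allow_pickle=True); return im
def load(f): return np.load(f'pics/{f}.npy',allow_pickle=True).item()
def K(im):
    f=240/np.tan(np.radians(im['vfov'])/2); return np.array([[f,0,im['cx']],[0,f,im['cy']],[0,0,1.]])
def ray(im,uv):
    p=cv2.undistortPoints(np.array([[uv]],float),K(im),np.array(im['D'],float))[0,0]
    E=np.array(im['extrinsics']); d=E[:3,:3]@[p[0],p[1],1]; return E[:3,3],d/np.linalg.norm(d)
def onz(im,uv,z):
    o,d=ray(im,uv); return o+d*(z-o[2])/d[2]
def tri(l):
    A=0;b=0
    for im,uv in l:
        o,d=ray(im,uv); P=np.eye(3)-np.outer(d,d); A=A+P; b=b+P@o
    x=np.linalg.solve(A,b); return x,[float(np.linalg.norm(np.cross(x-ray(i,u)[0],ray(i,u)[1]))) for i,u in l]
def proj(im,X):
    E=np.linalg.inv(np.array(im['extrinsics'])); r=E[:3,:3]; p,_=cv2.projectPoints(np.array(X,float).reshape(-1,1,3),cv2.Rodrigues(r)[0],E[:3,3],K(im),np.array(im['D'],float)); return p[:,0]
def crop(f,x0,y0,x1,y1,s,o):
    a=cv2.imread(f'pics/{f}.png')[y0:y1,x0:x1]; cv2.imwrite(f'pics/{o}.png',cv2.resize(a,None,fx=s,fy=s,interpolation=cv2.INTER_CUBIC))
E
python3 -c "
from h import *
for n in ['side','top','wrist']:
    im=snap(n,n+'0'); print(n,im['vfov'],im['D'],np.round(im['extrinsics'],3).tolist())
print(ctrl.get_obs(),ctrl.tip_extent)"
```

```text
pics
side 53.5452753170049 [-0.02840949  0.          0.          0.          0.        ] [[-0.961, -0.19, 0.202, 411.304], [-0.277, 0.637, -0.72, 578.824], [0.008, -0.747, -0.665, 608.088], [0.0, 0.0, 0.0, 1.0]]
top 51.945099703946156 [-0.11595199  0.          0.          0.          0.        ] [[0.021, -0.994, 0.11, 477.004], [-1.0, -0.021, -0.003, 75.823], [0.006, -0.11, -0.994, 877.403], [0.0, 0.0, 0.0, 1.0]]
wrist 71.75605675161529 [-0.04096075  0.          0.          0.          0.        ] [[0.381, 0.896, 0.229, 176.591], [0.925, -0.368, -0.096, 603.418], [-0.002, 0.248, -0.969, 384.923], [0.0, 0.0, 0.0, 1.0]]
{'t': 0.15, 'qpos': array([ 1.16097732e+00,  4.23672324e-01,  1.63047716e+00, -9.68175296e-06,
        1.08864088e+00, -1.90005030e-02]), 'qvel': array([ 0.00093523, -0.0020245 , -0.00426634, -0.00090615, -0.00014642,
        0.00165219]), 'joint_torque': array([ 2.81606972e-06, -5.44986105e+01, -2.73917377e+01,  6.43905695e-02,
        2.03834334e-02, -5.49622189e-05]), 'ee_pos': array([237.90931398, 577.51319853, 244.09053862]), 'orientation': array([-6.09941918e-01, -3.08156184e+00,  1.84099949e-03]), 'ft_force': array([-0.19008102, -0.14521528, -0.29557554]), 'moment': array([0.06873319, 0.01697627, 0.00518678]), 'width': 87.47240757914648} 22.0
```

View pics/side0.png

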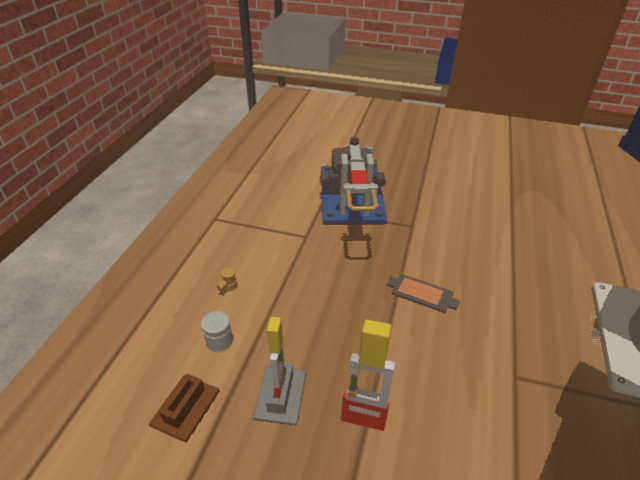

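View pics/top0.png

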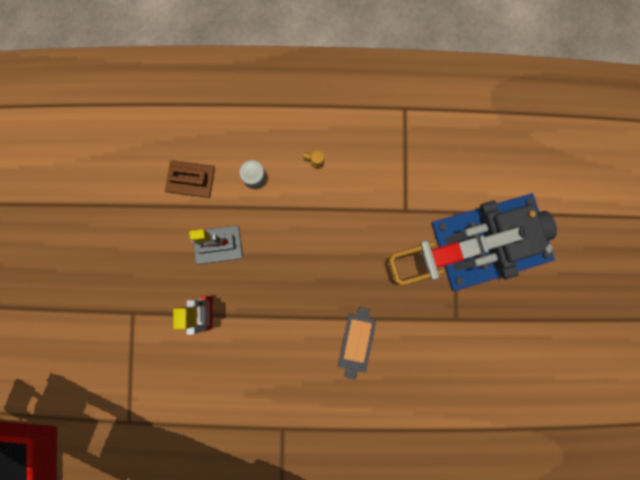

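View pics/wrist0.png

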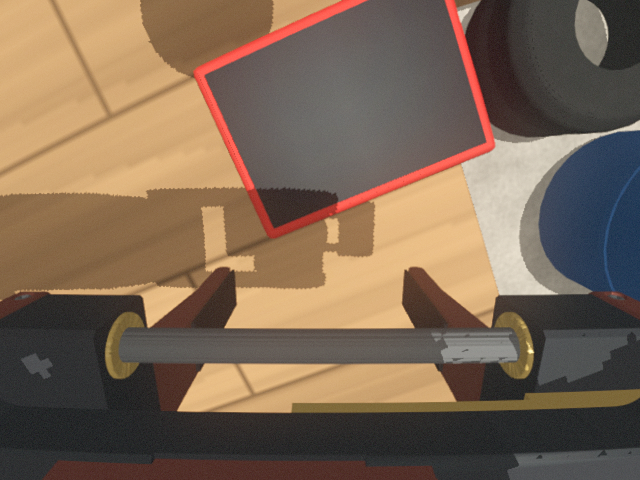

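Candidates:
- **Clips:** one in the grey stand, side (277,360) and top (205,238), and a bigger-looking one standing free, side (368,375) and top (190,316).
- **Stands:** grey, side (280,393), and brown, side (185,405).

The description asks for the tag that is in the grey stand. I'll confirm this in crops and check the height.

```bash
python3 -c "
from h import *
crop('side0',210,300,430,450,3.6,'c1'); crop('top0',150,200,260,340,5,'c2'); crop('top0',370,190,560,300,4,'c3'); crop('side0',310,130,400,270,4,'c4')
s,t=load('side0'),load('top0')
# yellow masks
for f in ['side0','top0']:
    h=cv2.cvtColor(cv2.imread(f'pics/{f}.png'),cv2.COLOR_BGR2HSV)
    m=cv2.inRange(h,(25,150,90),(35,255,255))
    n,_,st,c=cv2.connectedComponentsWithStats(m)
    print(f,[(st[i].tolist(),c[i].round(1).tolist()) for i in range(1,n) if st[i][4]>40])
"
```

```text
side0 [([268, 317, 12, 14, 82], [273.2, 323.8]), ([364, 320, 26, 16, 192], [376.0, 327.6])]
top0 [([190, 230, 15, 10, 136], [197.1, 234.6]), ([173, 308, 14, 21, 265], [179.9, 318.1])]
```

View pics/c1.png

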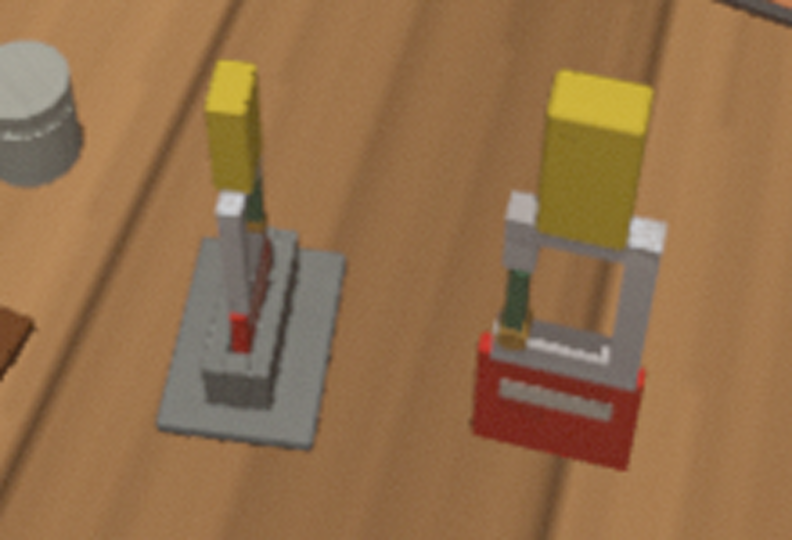

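View pics/c2.png

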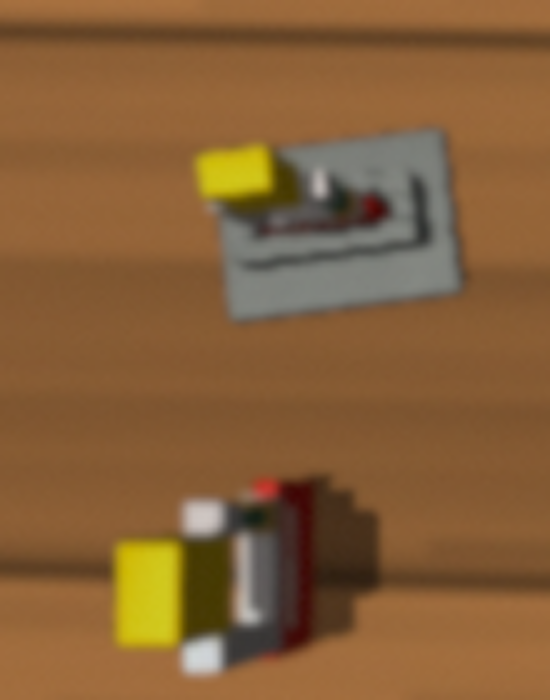

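View pics/c3.png

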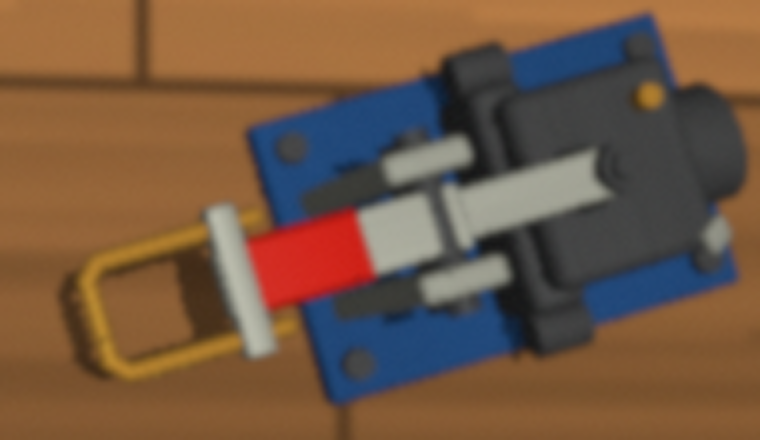

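View pics/c4.png

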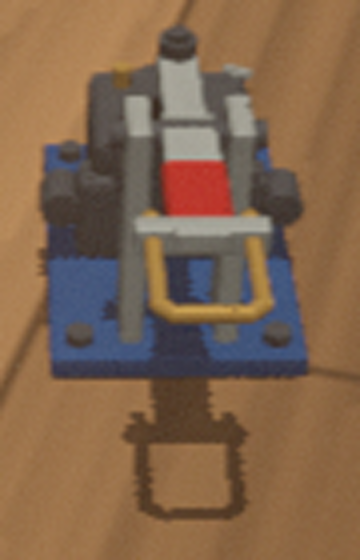

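```bash
python3 -c "
from h import *
s,t=load('side0'),load('top0')
g=[(195,152),(271,143),(277,196),(203,207)]
P=np.array([onz(t,(150+u/5,200+v/5),162) for u,v in g]); print('grip corners',P.round(1).tolist(),'c',P.mean(0).round(1), np.linalg.norm(np.diff(P,axis=0),axis=1))
print('tri grip',tri([(t,(197.2,234.8)),(s,(210+234/3.6,300+77/3.6))]))
st=[(198,148),(440,130),(463,290),(233,322)]
P=np.array([onz(t,(150+u/5,200+v/5),3) for u,v in st]);print('stand',P.round(1).tolist(),P.mean(0).round(1))
c=lambda u,v:(370+u/4,190+v/4); d=lambda u,v:(310+u/4,130+v/4)
b=[onz(t,c(*p),125) for p in [(90,282),(110,363)]]; print('bar ends',b,np.mean(b,0))
print('tri bar',tri([(t,c(99,322)),(s,d(210,312))]))
print('xpiece',[onz(t,c(*p),132).round(1) for p in [(218,206),(262,354)]],tri([(t,c(240,280)),(s,d(203,224))]))
"
```

```text
grip corners [[566.3, 259.4, 162.0], [569.4, 236.9, 162.0], [553.7, 234.4, 162.0], [550.0, 256.2, 162.0]] c [559.8 246.7 162. ] [22.74553541 15.84713869 22.15758152]
tri grip (array([560.52855053, 246.75723363, 163.07622137]), [0.6813001307926531, 0.6813001307926194])
stand [[587.6, 299.2, 3.0], [595.9, 211.7, 3.0], [538.6, 201.3, 3.0], [525.2, 283.5, 3.0]] [561.8 248.9   3. ]
bar ends [array([531.03500996, -46.27909843, 125.        ]), array([500.13524476, -54.16406021, 125.        ])] [515.58512736 -50.22157932 125.        ]
tri bar (array([516.72347435, -49.73050733, 124.79051671]), [0.9775462853608463, 0.977546285361029])
xpiece [array([560.7, -94.4, 132. ]), array([ 504.3, -111.3,  132. ])] (array([ 532.75691338, -103.16728101,  130.62999388]), [0.23774357882797353, 0.23774357882805788])
```

The tag in the grey stand has a 22 x 15 mm grip and its top is at z 163, so it is the right size. The gate (green) faces -y, towards the hold-down. Next I move above the grip.

```bash
python3 -m crank '-30 -13 0 0; -80 -34 0 -5; -130 -56 0 -10; -180 -78 0 -15; -230 -99 0 -20; -280 -121 0 -25; -330 -142 0 -30; -380 -164 0 -30; -424 -183 0 -30; -424 -183 0 -30; -424 -183 0 -30' 0; python3 -c "
from h import *
im=snap('wrist','w1'); o=ctrl.get_obs(); print(o['t'],o['ee_pos'],o['qpos'],o['ft_force'],R.from_rotvec(o['orientation']).as_matrix().round(3).tolist())"
```

```text
t: 1.52
ee_pos: [559.7, 246.9, 243.9]
orientation: [0.207, -3.133, 0.002]
ft_force: [0.1, 0.4, 0.3]
width: 87.5
1.575 [559.36149453 247.33123726 243.95379794] [ 3.97097359e-01  4.05159300e-01  1.66005619e+00 -5.66154084e-04
  1.07818429e+00 -1.30667503e+00] [0.25266251 0.64358513 0.12021823] [[-0.991, -0.133, -0.001], [-0.133, 0.991, -0.001], [0.002, -0.001, -1.0]]
```

View pics/w1.png

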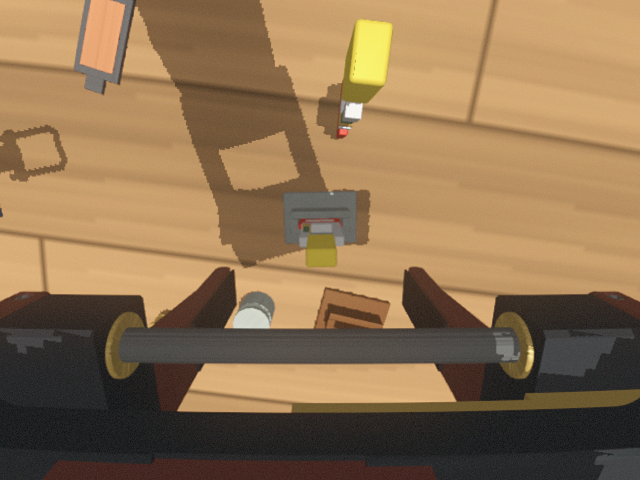

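The wrist picture shows the grip's top at about (321,257), midway between the fingers and square to them. The stand is at (320,218). I check its position by ray before descending.

```bash
python3 -c "
from h import *
im=load('w1'); a=cv2.imread('pics/w1.png'); crop('w1',270,180,370,280,6,'w1c')
h=cv2.cvtColor(a,cv2.COLOR_BGR2HSV); m=cv2.inRange(h,(22,150,60),(38,255,255)); m[:230]=0; m[275:]=0; m[:,:290]=0; m[:,360:]=0
print(cv2.boundingRect(m),cv2.minAreaRect(cv2.findNonZero(m)))
print(onz(im,(321.5,250),162),proj(im,[[560,247,162],[559,247.3,162]]))"
```

```text
(306, 235, 31, 32) ((321.0, 250.5), (31.0, 30.0), 90.0)
[557.99920366 248.24928906 162.        ] [[319.34997175 252.4924577 ]
 [319.96415189 251.18897193]]
```

View pics/w1c.png

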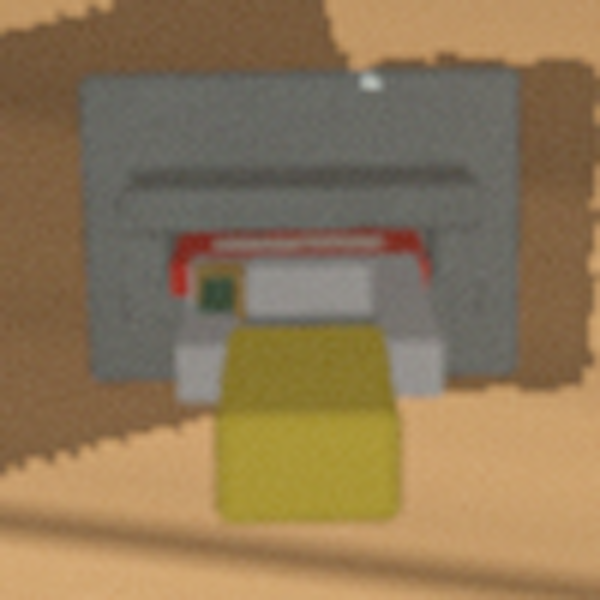

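The wrist ray puts the grip at about (563,248) and the top camera at (560,247). I take 562; the pads are wide enough to cover the difference. Descending and gripping.

```bash
python3 -m crank '-2 0.5 20 0; -2 0.5 50 0; -2 0.5 80 0; -2 0.5 99 0; -2 0.5 99 0' 0; python3 -c "
from h import *
snap('wrist','w2')"; python3 -m crank '0 0 0 0; 0 0 0 0; 0 0 0 0; 0 0 0 0; 0 0 0 0; 0 0 0 0; 0 0 0 0; 0 0 0 0' 1
python3 -c "
from h import *
snap('wrist','w3')"
```

```text
t: 2.2
ee_pos: [559.8, 248.0, 143.0]
orientation: [0.21, -3.13, 0.003]
ft_force: [1.0, 0.5, 0.4]
width: 88.2
t: 3.25
ee_pos: [560.7, 248.3, 144.3]
orientation: [0.21, -3.132, 0.002]
ft_force: [1.2, 0.7, 0.3]
width: 21.7
```

View pics/w3.png

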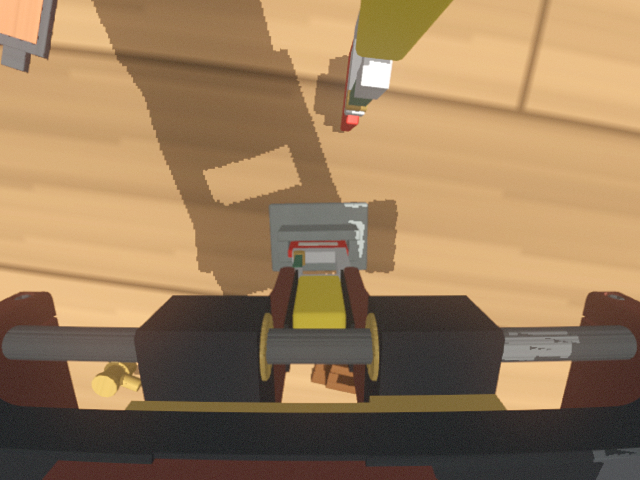

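Gripped: the width is 21.7 mm against a nominal 22. Now I lift straight up.

```bash
python3 -m crank '0 0 -12 0; 0 0 -28 0; 0 0 -45 0; 0 0 -60 0; 0 0 -60 0; 0 0 -60 0'; python3 -c "
from h import *
o=ctrl.get_obs(); M=R.from_rotvec(o['orientation']).as_matrix(); print(o['t'],o['width'],o['ft_force'])
d=np.array([498.6,8.4,204])-o['ee_pos']; print(M.T@d, np.degrees(np.arctan2(M[1,1],M[0,1])))"
```

```text
t: 4.05
ee_pos: [560.6, 248.3, 204.1]
orientation: [0.21, -3.131, 0.002]
ft_force: [-0.8, 0.1, -2.7]
width: 21.9
4.05 21.90637876557625 [-0.79357248  0.14015871 -2.69913005]
[  93.41417517 -229.43815773    0.76096719] 97.67016238616439
```

```bash
python3 -m crank '10 -20 0 0; 24 -60 0 -2; 38 -95 0 -4; 54 -132 0 -6; 69 -170 0 -8; 84 -206 0 -9; 93 -229 6 -9; 93 -229 14 -9; 93 -229 17 -9; 93 -229 17 -9; 93 -229 17 -9'; python3 -c "
from h import *
for n in ['wrist','side','top']: snap(n,n+'4')
crop('top4',330,190,490,310,5,'t4c'); crop('side4',280,130,440,330,3,'s4c')
o=ctrl.get_obs(); print(o['t'],o['ee_pos'],o['ft_force'])"
```

```text
t: 5.42
ee_pos: [499.2, 9.5, 187.8]
orientation: [0.457, -3.105, 0.002]
ft_force: [0.1, -0.3, -2.9]
width: 21.7
5.575 [499.13090537   9.2868134  187.92868911] [-0.18153609 -0.10860417 -2.73983863]
```

View pics/t4c.png

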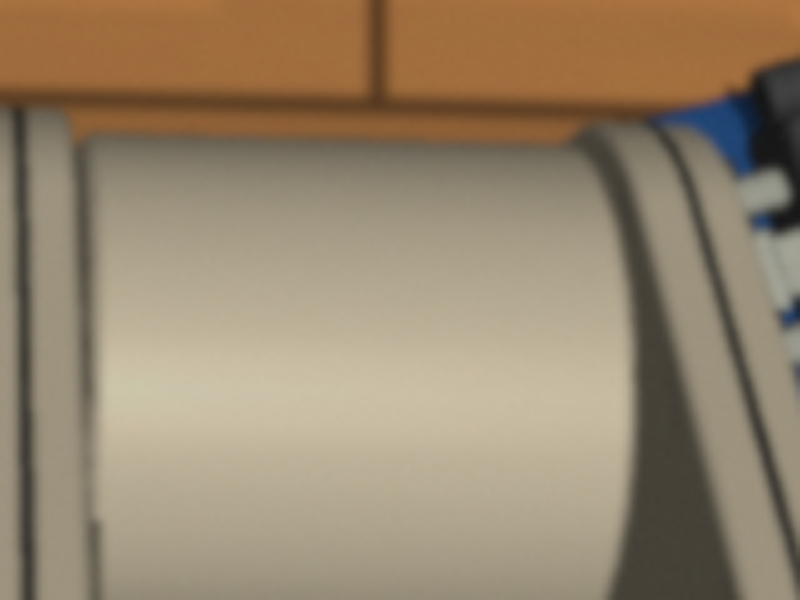

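View pics/s4c.png

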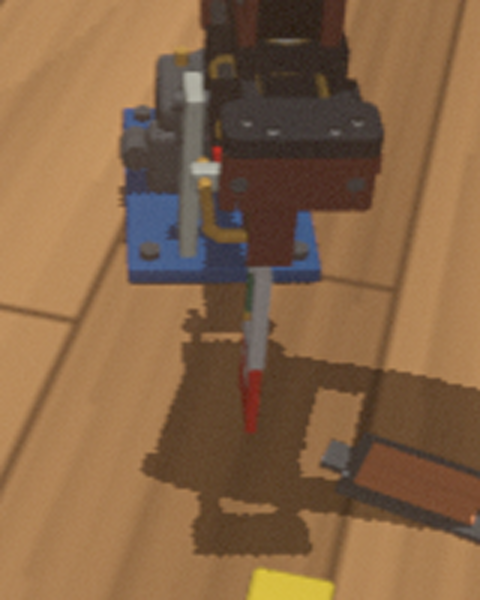

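View pics/wrist4.png

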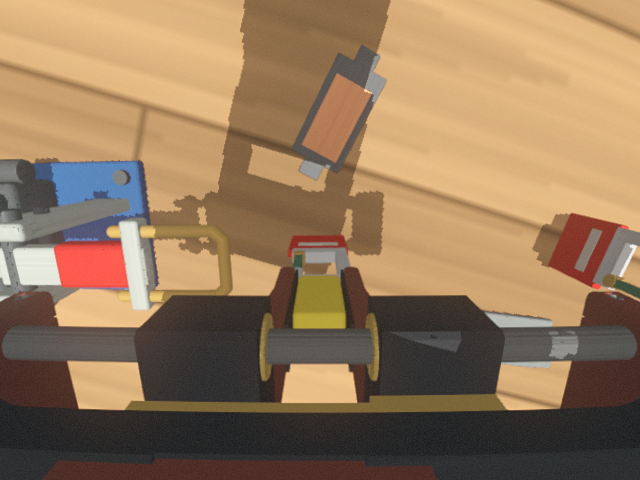

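The wrist picture shows the clip held straight. The eye's bar runs from (222,232) to (228,292), left of the hook, and the gate faces it. I measure the bar with the wrist camera relative to the tool.

```bash
python3 -c "
from h import *
im=load('wrist4'); crop('wrist4',90,200,370,320,2.8,'w4c'); o=ctrl.get_obs(); M=R.from_rotvec(o['orientation']).as_matrix()
for n,uv,z in [('bar a',(224,235),125),('bar b',(226,290),125),('bar mid',(225,262),125),('xp a',(133,222),132),('xp b',(141,306),132),('nose?',(298,260),150),('spine?',(342,258),150)]:
    p=onz(im,uv,z); print(n,p.round(1),(M.T@(p-o['ee_pos'])).round(1))
"
```

```text
bar a [500.3 -53.4 125. ] [ 16.7 -60.3  63. ]
bar b [536.6 -43.9 125. ] [-20.8 -61.6  62.9]
bar mid [517.7 -48.8 125. ] [ -1.3 -60.9  63. ]
xp a [ 506.3 -107.7  132. ] [  26.6 -114.    56.1]
xp b [560.8 -94.  132. ] [ -29.5 -116.6   56. ]
nose? [494.5  -4.5 150. ] [  8.3 -11.9  38. ]
spine? [486.2  18.9 150. ] [ 9.5 13.  37.9]
```

View pics/w4c.png

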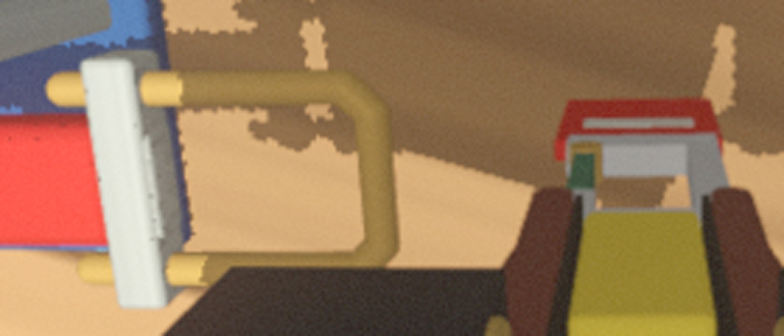

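Laterally the bar is centred on the tool within 1–2 mm, and it is about 60 mm ahead of the hook. At this height it is at clip z ≈ 73. I advance to near contact.

```bash
python3 -m crank '-1 -10 1.5 1; -1 -20 1.5 1; -1 -28 1.5 1; -1 -34 1.5 1; -1 -34 1.5 1'; python3 -m crank '0 -4 0 0; 0 -8 0 0; 0 -8 0 0';python3 -m crank '0 -3 0 0; 0 -6 0 0; 0 -6 0 0'; python3 -m crank '0 -3 0 0; 0 -6 0 0; 0 -6 0 0'
```

```text
t: 6.2
ee_pos: [510.0, -23.5, 186.4]
orientation: [0.428, -3.109, 0.002]
ft_force: [-0.9, -0.4, -3.0]
width: 21.6
t: 6.58
ee_pos: [512.2, -31.4, 186.5]
orientation: [0.427, -3.11, 0.002]
ft_force: [-0.4, 0.9, -3.3]
width: 21.6
t: 6.95
ee_pos: [513.7, -37.1, 186.4]
orientation: [0.427, -3.109, 0.001]
ft_force: [-0.2, 3.4, -2.1]
width: 21.8
t: 7.32
ee_pos: [515.0, -42.8, 186.1]
orientation: [0.426, -3.109, 0.001]
ft_force: [-1.4, 4.9, -3.4]
width: 21.7
```

```bash
python3 -m crank '0 -2 0 0; 0 -5 0 0; 0 -5 0 0'; python3 -m crank '0 -2 0 0; 0 -4 0 0; 0 -4 0 0'; python3 -c "
from h import *
snap('wrist','w5'); crop('w5',90,200,370,320,2.8,'w5c'); im=snap('side','side5'); crop('side5',280,130,440,330,3,'s5c')"
```

```text
t: 7.7
ee_pos: [515.8, -47.6, 185.7]
orientation: [0.426, -3.107, 0.0]
ft_force: [-0.7, 4.5, -6.3]
width: 22.0
t: 8.07
ee_pos: [516.5, -51.4, 185.4]
orientation: [0.426, -3.107, -0.0]
ft_force: [-1.1, 4.7, -5.4]
width: 22.1
```

View pics/w5c.png

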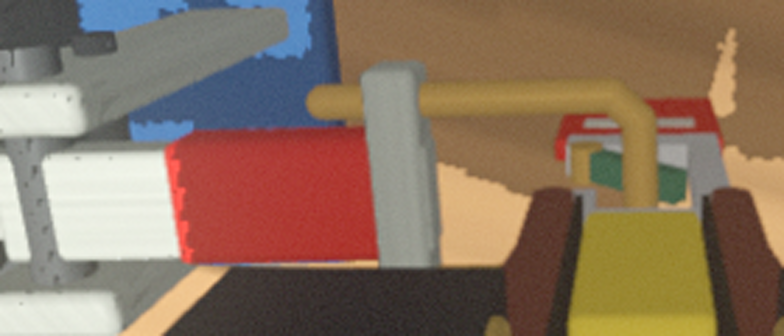

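View pics/s5c.png

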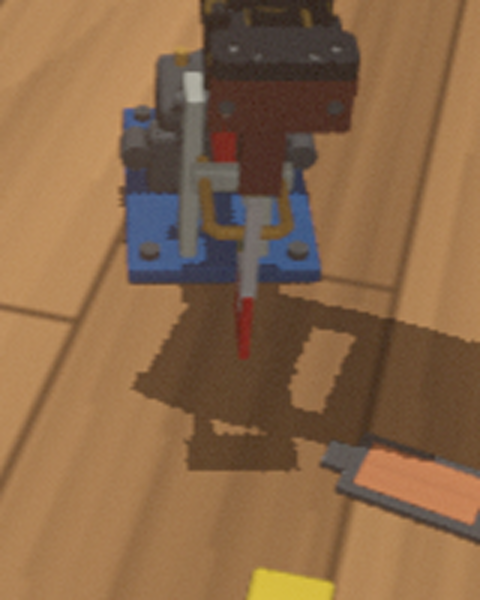

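The wrist crop shows the green gate swung inward and the bar, at about (318,260), inside the mouth. I check the bar's clip x by ray.

```bash
python3 -c "
from h import *
im=load('w5'); o=ctrl.get_obs(); M=R.from_rotvec(o['orientation']).as_matrix()
for uv in [(90+641/2.8,200+190/2.8)]:
    p=onz(im,uv,125); print(p,M.T@(p-o['ee_pos'])+[0,1,0])"; python3 -m crank '0 -2 0 0; 0 -4 0 0; 0 -4 0 0'
```

```text
[520.30582924 -50.57449022 125.        ] [-4.19159392  0.76829765 60.36693603]
t: 8.55
ee_pos: [517.5, -55.4, 185.2]
orientation: [0.426, -3.106, 0.0]
ft_force: [-0.4, 3.0, -6.0]
width: 21.9
```

```bash
python3 -m crank '0 0 4 0; 0 0 8 0; 0 0 12 0; 0 0 14 0; 0 0 14 0';  python3 -m crank '0 0 2 0; 0 0 3 0; 0 0 3 0'; python3 -c "
from h import *
snap('wrist','w6'); crop('w6',90,200,370,320,2.8,'w6c')"
```

```text
t: 9.18
ee_pos: [517.7, -55.6, 171.3]
orientation: [0.426, -3.107, 0.001]
ft_force: [-0.3, -0.2, -2.4]
width: 21.5
t: 9.55
ee_pos: [517.6, -55.6, 168.3]
orientation: [0.426, -3.107, 0.001]
ft_force: [-0.2, -0.4, -2.3]
width: 22.2
```

View pics/w6c.png

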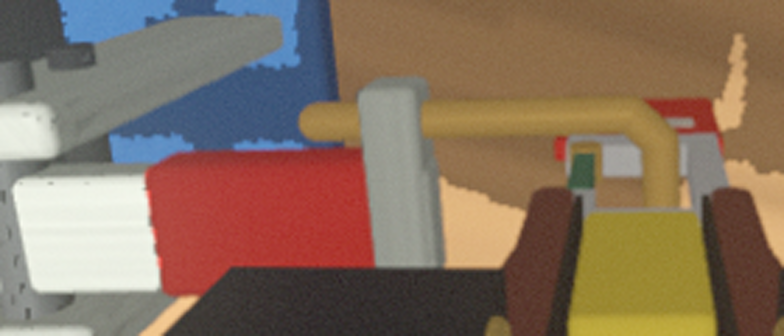

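The gate is shut again, upright at crop (583,170), with the bar behind it and about 3 mm below the arch. I now pull back in steps to find the nose and then the outer stop.

```bash
python3 -m crank '0 2 0 0; 0 5 0 0; 0 8 0 0; 0 8 0 0'; python3 -m crank '0 1.5 0 0; 0 3 0 0; 0 3 0 0'; python3 -m crank '0 1 0 0; 0 2 0 0; 0 2 0 0'
```

```text
t: 10.1
ee_pos: [515.4, -47.7, 168.3]
orientation: [0.427, -3.107, 0.001]
ft_force: [-1.0, -0.2, -2.7]
width: 21.7
t: 10.48
ee_pos: [514.6, -44.8, 168.3]
orientation: [0.427, -3.107, 0.001]
ft_force: [0.2, -0.3, -1.7]
width: 22.1
t: 10.85
ee_pos: [514.1, -42.8, 168.3]
orientation: [0.427, -3.107, 0.001]
ft_force: [0.8, 0.0, -2.5]
width: 21.4
```

```bash
python3 -m crank '0 1 0 0; 0 2 0 0; 0 2 0 0'; python3 -m crank '0 1 0 0; 0 1.5 0 0; 0 1.5 0 0';  python3 -m crank '0 1 0 0; 0 1.5 0 0; 0 1.5 0 0'
```

```text
t: 11.22
ee_pos: [513.4, -40.8, 168.3]
orientation: [0.427, -3.106, 0.001]
ft_force: [-0.9, -0.9, -2.5]
width: 21.9
t: 11.6
ee_pos: [513.0, -39.3, 168.3]
orientation: [0.427, -3.106, 0.001]
ft_force: [-0.3, -0.8, -1.2]
width: 21.7
t: 11.98
ee_pos: [512.5, -37.8, 168.3]
orientation: [0.427, -3.106, 0.001]
ft_force: [-0.8, -0.6, -2.8]
width: 21.8
```

```bash
python3 -m crank '0 1 0 0; 0 1.5 0 0; 0 1.5 0 0'; python3 -m crank '0 1 0 0; 0 1.5 0 0; 0 1.5 0 0';  python3 -m crank '0 0.5 0 0; 0 1 0 0; 0 1 0 0'; python3 -c "
from h import *
snap('wrist','w7'); crop('w7',90,200,370,320,2.8,'w7c')"
```

```text
t: 12.35
ee_pos: [512.1, -36.2, 168.3]
orientation: [0.427, -3.106, 0.001]
ft_force: [0.0, 0.2, -1.4]
width: 21.9
t: 12.72
ee_pos: [511.7, -34.7, 168.3]
orientation: [0.427, -3.106, 0.0]
ft_force: [-0.4, -1.4, -2.2]
width: 21.6
t: 13.1
ee_pos: [511.5, -34.1, 168.3]
orientation: [0.428, -3.106, 0.001]
ft_force: [-0.1, -4.5, -3.2]
width: 22.0
```

View pics/w7c.png

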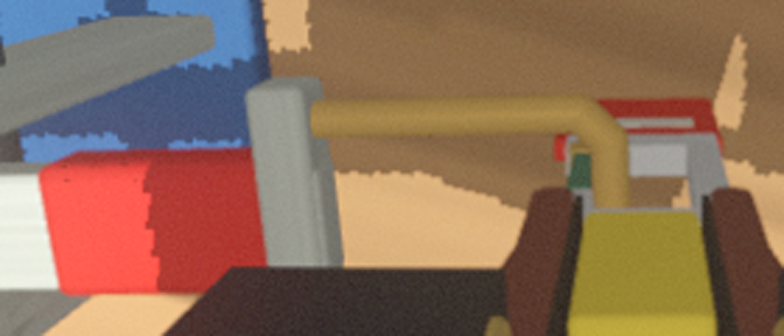

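The outer stop is reached at 4.5 N. The bar lies against the nose and the gate is shut. I load it gently up to 12 N.

```bash
python3 -m crank '0 0.5 0 0; 0 0.5 0 0';python3 -m crank '0 0.3 0 0; 0 0.3 0 0'
```

```text
t: 13.4
ee_pos: [511.5, -34.0, 168.3]
orientation: [0.428, -3.107, 0.002]
ft_force: [0.6, -5.4, -3.9]
width: 21.7
t: 13.65
ee_pos: [511.5, -34.0, 168.3]
orientation: [0.428, -3.107, 0.003]
ft_force: [1.3, -6.8, -3.9]
width: 22.4
```

```bash
python3 -m crank '0 1 0 0; 0 1 0 0'; python3 -m crank '0 0.8 0 0; 0 0.8 0 0'
```

```text
t: 13.9
ee_pos: [511.4, -33.7, 168.3]
orientation: [0.429, -3.107, 0.005]
ft_force: [0.7, -7.4, -5.1]
width: 22.2
t: 14.15
ee_pos: [511.4, -33.7, 168.2]
orientation: [0.429, -3.107, 0.007]
ft_force: [1.3, -8.2, -3.9]
width: 22.3
```

```bash
python3 -m crank '0 1.5 0 0; 0 1.5 0 0'; python3 -m crank '0 1.5 0 0; 0 1.5 0 0'
```

```text
t: 14.4
ee_pos: [511.4, -33.4, 168.2]
orientation: [0.43, -3.107, 0.011]
ft_force: [1.7, -11.0, -5.0]
width: 21.9
t: 14.65
ee_pos: [511.4, -33.3, 168.2]
orientation: [0.431, -3.108, 0.015]
ft_force: [2.2, -12.6, -5.1]
width: 21.9
```

```bash
python3 -m crank '0 1.3 0 0; 0 1.3 0 0; 0 1.3 0 0'; python3 -m crank '0 1.3 0 0; 0 1.3 0 0; 0 1.3 0 0'
```

```text
t: 15.02
ee_pos: [511.3, -33.3, 168.1]
orientation: [0.433, -3.108, 0.018]
ft_force: [0.7, -11.0, -5.6]
width: 21.4
t: 15.4
ee_pos: [511.3, -33.2, 168.1]
orientation: [0.433, -3.108, 0.021]
ft_force: [1.9, -11.0, -5.4]
width: 21.6
```

```bash
python3 -m crank '0 1.4 0 0; 0 1.4 0 0; 0 1.4 0 0; 0 1.4 0 0; 0 1.4 0 0; 0 1.4 0 0; 0 1.4 0 0; 0 1.4 0 0'; python3 -c "
from h import *
snap('wrist','w8'); crop('w8',90,200,370,320,2.8,'w8c');snap('side','side8'); crop('side8',280,130,440,330,3,'s8c')"
```

```text
t: 16.4
ee_pos: [511.2, -33.1, 168.1]
orientation: [0.434, -3.108, 0.025]
ft_force: [1.2, -10.8, -4.6]
width: 21.9
```

View pics/w8c.png

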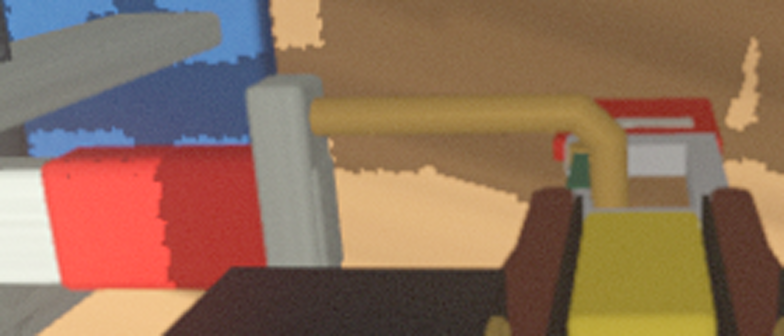

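View pics/s8c.png

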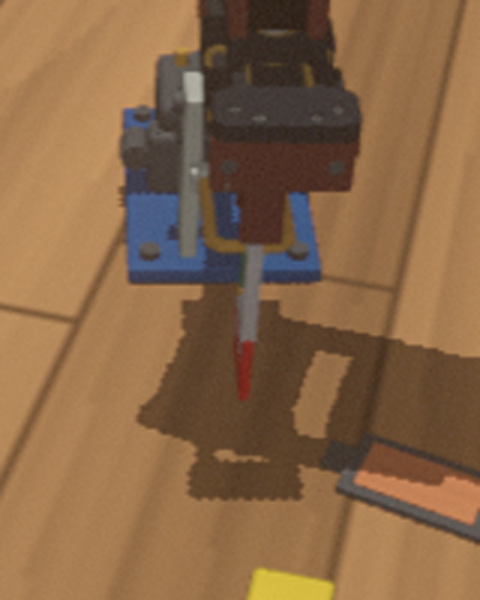

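The tug held at 11–12.6 N for about 2 s with the gate shut. I slacken by 6 mm to bring the bar mid-pocket, then lower the arch onto it.

```bash
python3 -m crank '0 -3 0 0; 0 -6.5 0 0; 0 -6.5 0 0; 0 -6.5 0 0'; python3 -m crank '0 0 1 0; 0 0 2 0; 0 0 2 0'; python3 -m crank '0 0 0.5 0; 0 0 1 0; 0 0 1 0'
```

```text
t: 17.0
ee_pos: [512.9, -39.1, 168.2]
orientation: [0.434, -3.108, 0.024]
ft_force: [0.5, 0.3, -1.8]
width: 21.7
t: 17.38
ee_pos: [512.9, -39.1, 166.1]
orientation: [0.434, -3.108, 0.024]
ft_force: [0.5, 0.0, -2.9]
width: 21.9
t: 17.75
ee_pos: [512.9, -39.1, 165.2]
orientation: [0.434, -3.108, 0.024]
ft_force: [1.0, 0.5, -1.0]
width: 21.7
```

```bash
python3 -m crank '0 0 0.5 0; 0 0 0.5 0; 0 0 0.5 0'; python3 -m crank '0 0 0.5 0; 0 0 0.5 0; 0 0 0.5 0'
```

```text
t: 18.12
ee_pos: [513.0, -39.1, 164.9]
orientation: [0.434, -3.108, 0.024]
ft_force: [-2.5, 1.5, 3.1]
width: 21.8
t: 18.5
ee_pos: [513.1, -39.1, 164.7]
orientation: [0.434, -3.109, 0.024]
ft_force: [-2.6, 1.0, 5.4]
width: 22.3
```

The arch is resting on the bar: the vertical force went from -2.5 to +5 N. I open part-way first so the fingers limit any swing.

```bash
python3 -m crank '0 0 0 0; 0 0 0 0; 0 0 0 0; 0 0 0 0; 0 0 0 0; 0 0 0 0; 0 0 0 0; 0 0 0 0' 0.6; python3 -c "
from h import *
snap('wrist','w9')"
```

```text
t: 19.5
ee_pos: [513.1, -39.1, 164.7]
orientation: [0.434, -3.109, 0.024]
ft_force: [0.4, 0.2, -0.5]
width: 35.1
```

View pics/w9.png

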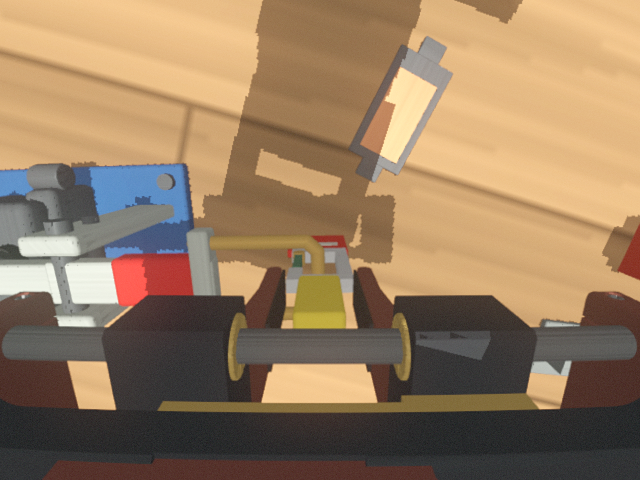

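The clip hangs free between the fingers at about (320,300), upright. I open to 70 mm or more, rise straight up, then retreat.

```bash
python3 -m crank '0 0 0 0; 0 0 0 0; 0 0 0 0; 0 0 0 0; 0 0 -15 0; 0 0 -35 0; 0 0 -60 0; 0 0 -85 0; 0 0 -110 0; 0 0 -110 0' 0; python3 -m crank '0 30 0 0; 0 80 0 0; 0 130 0 0; 0 180 0 0; 0 220 0 0; 0 220 0 0; 0 220 0 0; 0 220 0 0'; python3 -c "
from h import *
for n in ['side','top']: snap(n,n+'9')
crop('side9',280,100,440,300,3,'s9c'); crop('top9',340,180,500,300,5,'t9c')"
```

```text
t: 20.8
ee_pos: [514.4, -37.5, 277.2]
orientation: [-0.435, 3.109, -0.026]
ft_force: [-0.5, -0.2, -0.0]
width: 87.6
t: 21.8
ee_pos: [454.3, 173.0, 273.3]
orientation: [-0.433, 3.11, -0.027]
ft_force: [0.6, -0.3, -0.2]
width: 87.6
```

View pics/s9c.png

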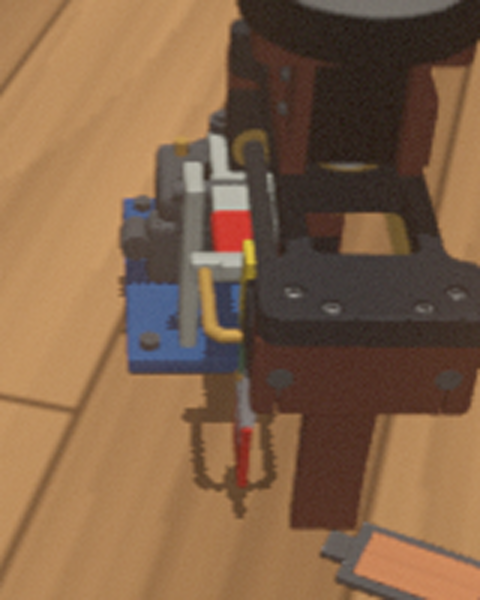

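View pics/t9c.png

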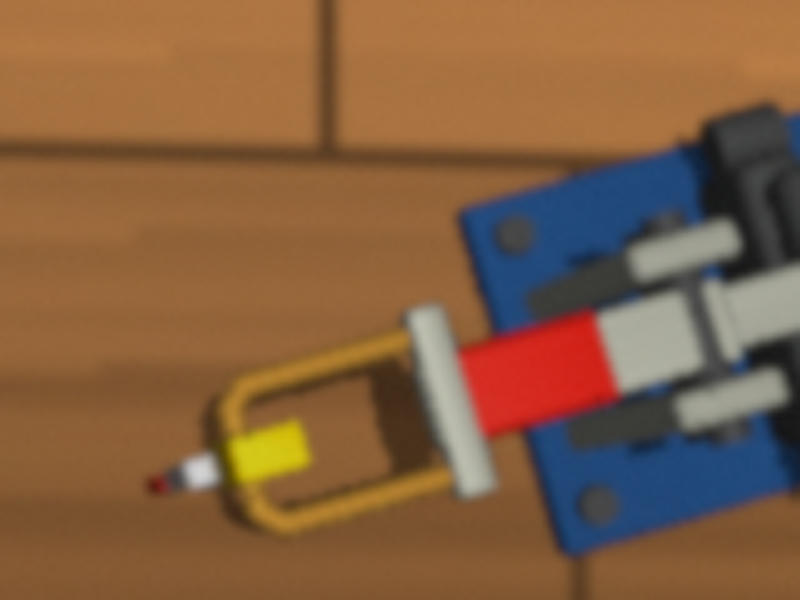

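The clip hangs from the bar and leans a little. I check stillness, height and tilt once.

```bash
python3 -m crank '0 60 -20 0; 0 120 -40 0; 0 170 -60 0; 0 170 -60 0; 0 170 -60 0; 0 170 -60 0'; python3 -c "
from h import *
for n in ['side','top']: snap(n,n+'10')
crop('side10',310,130,400,270,4,'s10c'); crop('top10',365,250,445,310,10,'t10c')
print(cv2.absdiff(cv2.imread('pics/top9.png'),cv2.imread('pics/top10.png'))[255:300,365:410].max())"
```

```text
t: 22.65
ee_pos: [407.9, 336.1, 329.9]
orientation: [-0.429, 3.111, -0.028]
ft_force: [0.2, 0.3, 0.3]
width: 87.4
8
```

View pics/s10c.png

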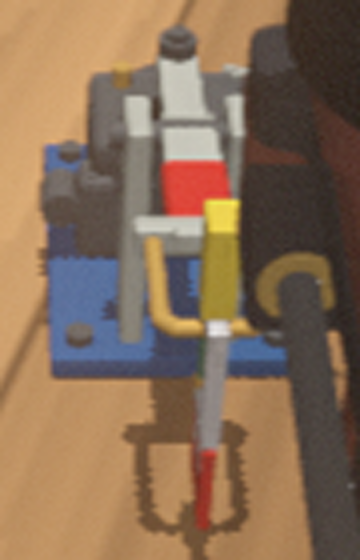

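View pics/t10c.png

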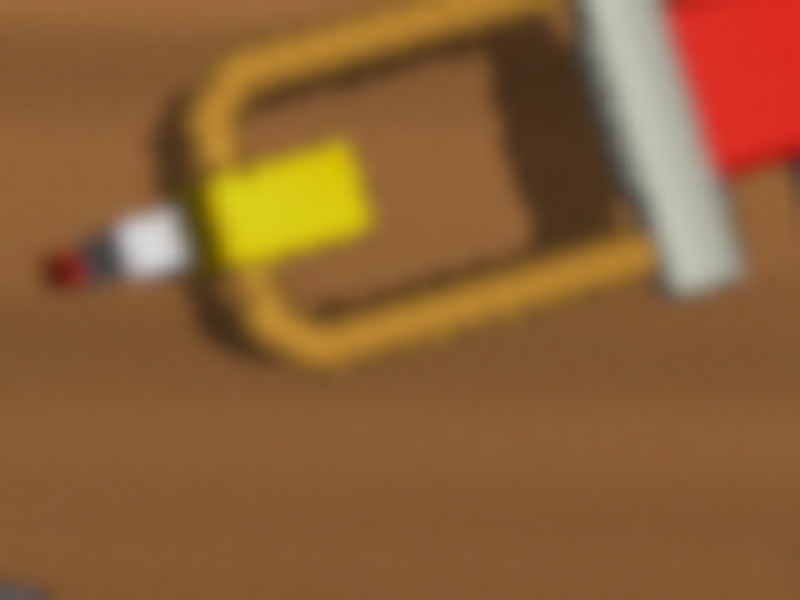

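```bash
python3 -c "
from h import *
t,s=load('top10'),load('side10')
g,e=tri([(t,(394,270.5)),(s,(310+222/4,130+216/4))]); print(g,e)
b,e2=tri([(t,(365+6.3,250+27)),(s,(310+208/4,130+457/4))]); print('plate top outer corner (clip x+22,z46)',b,e2)
v=g-b; v=np.array([np.hypot(v[0],v[1])*np.sign(-v[1]),v[2]]); print(np.degrees(np.arctan2(*v)), 'upright would be',np.degrees(np.arctan2(21,108)), np.linalg.norm(v))
for f in ['top']:
    a=cv2.imread('pics/top0.png'); c=cv2.imread('pics/top10.png'); print([cv2.absdiff(a[r],c[r]).max() for r in [np.s_[155:190,236:270],np.s_[148:170,298:330]]], cv2.absdiff(a,c)[305:380,335:380].mean())"
```

```text
[513.56390489 -39.37410435 180.61637019] [0.709937108713857, 0.7099371087139782]
plate top outer corner (clip x+22,z46) [507.81467356 -20.15983454  71.19120014] [0.6954313602058558, 0.6954313602058803]
10.386165896636335 upright would be 11.003540851749504 111.2479647752452
[np.uint8(10), np.uint8(9)] 4.7397530864197535
```

```bash
python3 -c "
from h import *
print(ctrl.close_job())"
```

```text
the job is handed in; nothing more can be done
None
```

I handed the job in at about 23 s of the 64 s; the hand-in returned no verdict. The red tag now hangs from the hold-down's brass eye by its top arch, and the robot has let go and backed away.

- **Lift:** I took the tag from the grey stand and lifted it straight up by 60 mm.
- **Hooking:** I pushed the gate over the bar, with the wrist force reading up to about 5 N. Lowering the hook 17 mm put the bar behind the nose, and the picture showed the gate shut.
- **Tug:** I pulled back through the eye's slack to its outer stop. The wrist force then held between about 11 and 12.6 N for roughly 2 s. It came up in small steps, because each move call restarts from the measured pose. The gate was still shut afterwards.
- **Release:** I lowered the arch onto the bar until the tag was carried, opened the fingers, rose and retreated.

**Last checks:**
- The tag hangs within about 1° of upright.
- Two top pictures 0.9 s apart showed no movement.
- The grip's top measured 181 mm high against 183 mm expected, within the 2 mm calibration.
- The piston and the fitting show no change in the top view. The backing plate's patch differs slightly on average, which I put down to the shading without measuring it. The arm never went near it.
- The gate was last clearly seen shut right after the tug; in the final pictures it was too small to confirm.
- The one disagreement was the grip's position at the start: the wrist and top cameras differed by about 3 mm, which the pads covered.

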